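# Reload a row of bisque pieces onto the firing rack in reverse order

### The arm

A 6-joint arm with a two-finger parallel gripper is mounted at the origin on the work surface. World frame = base frame: x ahead of the robot, y to its left, z up, the work surface at z = 0. Lengths are in mm, angles in rad, forces in N, time in s.
With the tool pointing down it reaches from about 300 to 775 mm from the base axis. Payload 14.6 kg.
Tool frame: the origin (TCP) lies on the centre line of the jaws, within the pads' length; the fingertips stand 8 mm ahead of it and the grasp point (between the pads) lies 11 mm behind it; z points along the fingers, y is the direction in which the jaws open and shut (so a half turn about z gives the same grasp; the last joint's range is limited). The gripper opens to 94 mm and grips with 3 to 60 N. Pads are 16 mm wide; open, the fingers measure 119 mm over their backs; the gripper's body (75 mm by 177 mm) begins 78 mm behind the grasp point.
Start: joints at [-0.067, 0.3, 1.521, -0, 1.321, -0.067], TCP at [549.99, -0.002, 213.446] pointing down, gripper open.
Joint ranges: [-3.03, 3.03], [-0.79, 2.21], [0.23, 2.52], [-1.04, 4.18], [0, 3.07], [-2.55, 2.55]. Speed limits (rad/s): [2.22, 2.22, 2.57, 3.14, 3.14, 3.14].

### API

Orientations are given as [roll, pitch, yaw] about the fixed x, y, z axes, in that order (R = Rz(yaw) Ry(pitch) Rx(roll)).
In Python, from cell import read_state, cams, manip gives the robot as it stands.
- The arm moves only by the shell command python3 -m handwheel 'ROWS' [OPENING] [FORCE]. ROWS is JSON, a list of rows, each a list of 4 numbers: the shift along the tool's x, y, z in m, then the turn about the tool's z in degrees. In form: [[dx, dy, dz, turn], ...]. A call has 1 to 5 rows; each row is the pose to reach, as a shift and turn from the pose measured when the call began, along the tool's axes at that moment; what a row does not reach only later rows make up. A row lasts 1/8 s, in which the tool goes at most 62.5 mm and 10.7 degrees, less where a joint would pass 70% of its speed; a pose out of reach is approached as far as the arm can. A call with a gripper value outside its range is refused whole. OPENING is the closure, from 0 (fully open) to 1 (shut), set as the call begins (- or left out, the last holds). The fingers move at their own pace and stop on an object; FORCE is the grip in N (left out, the last holds). Time passes only in rows, so rows that repeat a pose let the fingers close. It gives the time, the measured TCP pose, the force and the opening at its end, in the units of the state.
- read_state(): the state, without advancing time (a new reading comes with each control period).
- cams.camera(name): name is "scene" or "side" or "wrist"; returns the picture (420x560x3 uint8, red, green, blue); there is no depth.
- cams.get_calibration(name): a dict with "vertical_fov" (degrees; the focal length in pixels is half the picture's height over the tangent of half this angle, whatever the lens; pixels are square), "cx", "cy" (the principal point, pixels), "R" (3x3) and "t" (3): a world point X has camera coordinates R X + t. Camera axes: x right, y down, z forward; pixel columns grow to the right and rows downward; lengths in mm; the calibration is good to about 2 mm. The wrist camera is an equidistant fisheye: a pixel r from the principal point sees the ray r / f radians off the axis. A picture is of the moment at which its call begins: read the wrist's pose just before it. get_calibration takes no time and is no camera call; for the wrist camera it gives the pose at the moment of the call.
- manip.sign_off(): hands the job in, once; it reports no verdict.
The state is a dict: "clock": time; "joints": joint angles; "qd": joint speeds; "effort": joint torques, N m; "eef_pos": TCP position; "eef_rot": TCP orientation; "wrist_force": force on the tool from outside, world axes, zero at the start; "moment": the same for the moment, N m; "finger_gap": finger opening in mm.
Only numpy, scipy, OpenCV 4.12 (cv2) and the standard library are available. Lean on these libraries where they do the work, as an engineer would, in place of code of your own. Each camera call takes 0.05 s, during which the arm holds its last target. There are 200 camera calls.

### The job

Move the four terracotta pieces from the wooden drying rack to the steel firing rack, one in each bay, in reverse order: the piece at the left end of the drying rack (as seen from the robot) goes to the right-end bay of the firing rack, the next one beside it, and so on, because the rack is turned round when it goes into the kiln. Leave every piece standing upright on the slab, wholly inside its bay and clear of the ribs; never drop a piece or tip one over. Their white bats stay behind.

Things in the scene. Friction and masses are not known exactly. Their poses are not given: they have to be found in the camera images.
- bottle: Small unglazed terracotta bottle vase, loose, 86 mm tall: straight body 48 mm in diameter from 20 to 58 mm above its underside (foot 44 mm), then a narrow neck 22 mm wide and a 28 mm lip. About 0.11 to 0.22 kg. Origin: centre of its underside, z up its axis. Grip the body about 46 mm up. It starts on the square bat.
- jar: Small unglazed terracotta lidded jar, loose, 68 mm tall, squat: straight body 50 mm in diameter from 8 to 48 mm above its underside (foot 46 mm), lid (one piece with it) with a small 18 mm knob on top. About 0.12 to 0.24 kg. Origin: centre of its underside, z up its axis. Grip the body about 32 mm up. It starts on the round bat.
- figure: Small unglazed terracotta standing figure like a game pawn, loose, 87 mm tall: round foot 46 mm in diameter and 12 mm thick, straight slim trunk 28 mm in diameter from 22 to 58 mm above its underside, a narrower neck and a 28 mm head. About 0.09 to 0.18 kg. Origin: centre of its underside, z up its axis. Grip the trunk about 42 mm up. It starts on the hexagonal bat.
- beaker: Small unglazed terracotta open beaker, loose, 70 mm tall: hollow, wall 4 mm, 44 mm in diameter at the foot, widening to 46 mm at 30 mm and 50 mm at the rim. About 0.08 to 0.17 kg. Origin: centre of its underside, z up its axis. Grip the outside about 44 mm up. It starts on the oblong bat.
- bat_square: White plaster bat (pottery board), square 62 x 62 x 10 mm. It stays fixed on the drying rack and marks where the bottle stood at the start. Origin: centre of its underside, in the middle of the rack's depth; top 10 mm above it; x and y along its sides, within 0.12 rad of the rack's.
- bat_round: White plaster bat, disc 64 mm in diameter, 10 mm thick. It stays fixed on the drying rack and marks where the jar stood at the start. Origin: centre of its underside, in the middle of the rack's depth; top 10 mm above it; x and y along its sides, within 0.12 rad of the rack's.
- bat_hex: White plaster bat, hexagon 59 mm across flats, 10 mm thick. It stays fixed on the drying rack and marks where the figure stood at the start. Origin: centre of its underside, in the middle of the rack's depth; top 10 mm above it; x and y along its sides, within 0.12 rad of the rack's.
- bat_oblong: White plaster bat, oblong 76 mm (along x) by 50 mm, 10 mm thick. It stays fixed on the drying rack and marks where the beaker stood at the start. Origin: centre of its underside, in the middle of the rack's depth; top 10 mm above it; x and y along its sides, within 0.12 rad of the rack's.
- drying_rack: Fixed brown wooden board, 84 mm deep (x), 336 mm long (y), 34 mm tall cleats at both ends; four white bats on it at x = 0, y = -112.5, -37.5, 37.5, 112.5 mm (which is where varies). Origin: centre of its underside on the bench; board top at 20 mm, so pieces start 30 mm above the bench. +y to its left end seen from the robot, +x away from the robot (turned up to 0.2 rad). Nearer or farther rack.
- firing_rack: Fixed dark steel tray, 80 mm deep (x), 304 mm long (y), with pale slab, empty; 4 mm wide ribs between and around four bays, each 71 x 71 mm inside, centres at x = 0, y = -112.5, -37.5, 37.5, 112.5 mm. Origin: centre of its underside on the bench; bay floor at 16 mm, rib tops at 22 mm. +y to its left end seen from the robot, +x away from the robot (turned up to 0.2 rad).

How it is judged (in metres and radians):
At the end, for the whole second after the job is handed in: Each piece stands in the firing rack bay mirroring its start place (leftmost goes rightmost, and so on): centre within 14 mm of the bay centre along each rack axis, underside within 3 mm of the bay floor, upright within 0.1 rad, at rest (x of bottle in the frame of firing_rack between -0.014 and 0.014 m and z of bottle in the frame of firing_rack between 0.013 and 0.019 m and ((y of bat_square in the frame of drying_rack between -0.1325 and -0.0925 m and y of bottle in the frame of firing_rack between 0.0985 and 0.1265 m) or (y of bat_square in the frame of drying_rack between -0.0575 and -0.0175 m and y of bottle in the frame of firing_rack between 0.0235 and 0.0515 m) or (y of bat_square in the frame of drying_rack between 0.0175 and 0.0575 m and y of bottle in the frame of firing_rack between -0.0515 and -0.0235 m) or (y of bat_square in the frame of drying_rack between 0.0925 and 0.1325 m and y of bottle in the frame of firing_rack between -0.1265 and -0.0985 m)) and angle between each of bottle, jar, figure, beaker's own z axis and vertical below 0.1 rad and linear speed of each of bottle, jar, figure, beaker below 0.02 m/s and angular speed of each of bottle, jar, figure, beaker below 0.2 rad/s and x of jar in the frame of firing_rack between -0.014 and 0.014 m and z of jar in the frame of firing_rack between 0.013 and 0.019 m and ((y of bat_round in the frame of drying_rack between -0.1325 and -0.0925 m and y of jar in the frame of firing_rack between 0.0985 and 0.1265 m) or (y of bat_round in the frame of drying_rack between -0.0575 and -0.0175 m and y of jar in the frame of firing_rack between 0.0235 and 0.0515 m) or (y of bat_round in the frame of drying_rack between 0.0175 and 0.0575 m and y of jar in the frame of firing_rack between -0.0515 and -0.0235 m) or (y of bat_round in the frame of drying_rack between 0.0925 and 0.1325 m and y of jar in the frame of firing_rack between -0.1265 and -0.0985 m)) and x of figure in the frame of firing_rack between -0.014 and 0.014 m and z of figure in the frame of firing_rack between 0.013 and 0.019 m and ((y of bat_hex in the frame of drying_rack between -0.1325 and -0.0925 m and y of figure in the frame of firing_rack between 0.0985 and 0.1265 m) or (y of bat_hex in the frame of drying_rack between -0.0575 and -0.0175 m and y of figure in the frame of firing_rack between 0.0235 and 0.0515 m) or (y of bat_hex in the frame of drying_rack between 0.0175 and 0.0575 m and y of figure in the frame of firing_rack between -0.0515 and -0.0235 m) or (y of bat_hex in the frame of drying_rack between 0.0925 and 0.1325 m and y of figure in the frame of firing_rack between -0.1265 and -0.0985 m)) and x of beaker in the frame of firing_rack between -0.014 and 0.014 m and z of beaker in the frame of firing_rack between 0.013 and 0.019 m and ((y of bat_oblong in the frame of drying_rack between -0.1325 and -0.0925 m and y of beaker in the frame of firing_rack between 0.0985 and 0.1265 m) or (y of bat_oblong in the frame of drying_rack between -0.0575 and -0.0175 m and y of beaker in the frame of firing_rack between 0.0235 and 0.0515 m) or (y of bat_oblong in the frame of drying_rack between 0.0175 and 0.0575 m and y of beaker in the frame of firing_rack between -0.0515 and -0.0235 m) or (y of bat_oblong in the frame of drying_rack between 0.0925 and 0.1325 m and y of beaker in the frame of firing_rack between -0.1265 and -0.0985 m))); the robot touches nothing.
It fails at once if a piece is tipped over (angle between any of bottle, jar, figure, beaker's own z axis and vertical above 0.7 rad).
It fails at once if a piece is dropped (falls free of the fingers from more than about 12 mm) ((contact force between the fingers and bottle below 0.05 N and linear speed of bottle above 0.5 m/s) or (contact force between the fingers and jar below 0.05 N and linear speed of jar above 0.5 m/s) or (contact force between the fingers and figure below 0.05 N and linear speed of figure above 0.5 m/s) or (contact force between the fingers and beaker below 0.05 N and linear speed of beaker above 0.5 m/s)).
It also fails if it takes over 112 s, if anything falls off the work surface, if the arm or the gripper's body presses on something with over 40 N, if the wrist force passes 120 N, or if a joint passes its speed limit or range.

## Working session

There is one attempt and no reset: what is moved stays moved. The work goes in short steps, Python scripts to look and compute and a shell command to move; the robot and the scene stay as the last step left them, time stands still between calls to the robot, and variables do not carry over. Pictures are saved under pics/ and viewed, about 12 in all and at most 16, crops included, and the job is handed in when it is done.

```bash
mkdir -p pics; ls; python3 - <<'E'
from cell import read_state, cams, manip
import cv2,numpy as np
print(read_state())
for n in ("scene","side","wrist"):
    c=cams.get_calibration(n);print(n,c)
    im=cams.camera(n);cv2.imwrite(f"pics/{n}0.png",im[:,:,::-1])
E
```

```text
pics
{'clock': 0.0, 'joints': array([-6.66037341e-02,  3.00492307e-01,  1.52161640e+00, -1.38788516e-05,
        1.32069719e+00, -6.66146129e-02]), 'qd': array([-1.75420858e-03, -1.27548653e-04, -1.49028346e-03, -1.76794166e-03,
       -1.65581223e-05, -1.12333055e-03]), 'effort': array([-1.53750298e-03, -5.31805658e+01, -3.52735734e+01,  7.07558286e-02,
        2.43994006e-02, -4.79655944e-05]), 'eef_pos': array([5.49731834e+02, 9.36057944e-03, 2.12859753e+02]), 'eef_rot': array([-3.14038120e+00, -6.73470371e-05,  1.57081061e+00]), 'wrist_force': array([ 0.22870535, -0.36013365,  0.00365583]), 'moment': array([ 0.00838639, -0.02638592, -0.01068672]), 'finger_gap': 93.67047467608424}
scene {'vertical_fov': 50.34936128388106, 'cx': 284.3901771506495, 'cy': 201.61425788700933, 'R': array([[-0.65244368,  0.75774375,  0.01190166],
       [ 0.46313727,  0.41110972, -0.78517047],
       [-0.59985091, -0.50676741, -0.61916532]]), 't': array([ 390.78333459, -212.02169573, 1085.01656357])}
side {'vertical_fov': 44.56356203135946, 'cx': 280.499439191501, 'cy': 203.5696458287095, 'R': array([[-0.976146  , -0.21706392, -0.00471657],
       [-0.1147942 ,  0.53442999, -0.83738096],
       [ 0.18428587, -0.81686464, -0.54659937]]), 't': array([535.85790702, 109.63671969, 691.61269323])}
wrist {'vertical_fov': 65.70646984690485, 'cx': 278.9784742812341, 'cy': 206.69162296026002, 'R': array([[ 9.99998772e-01,  1.41913403e-03,  6.65528933e-04],
       [ 1.18709561e-03, -9.62954514e-01,  2.69661258e-01],
       [ 1.02355956e-03, -2.69660137e-01, -9.62955016e-01]]), 't': array([-551.23300855,  -28.63072233,  389.91734664])}
```

View pics/scene0.png

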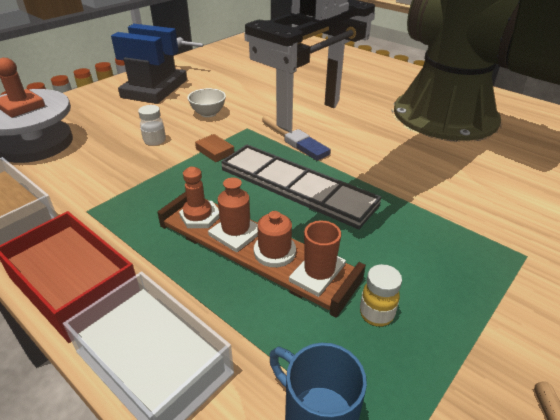

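View pics/side0.png

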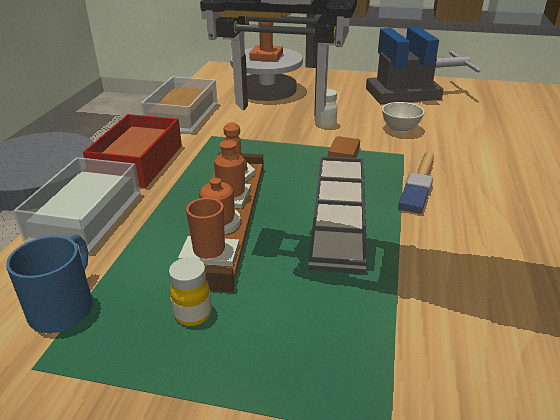

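View pics/wrist0.png

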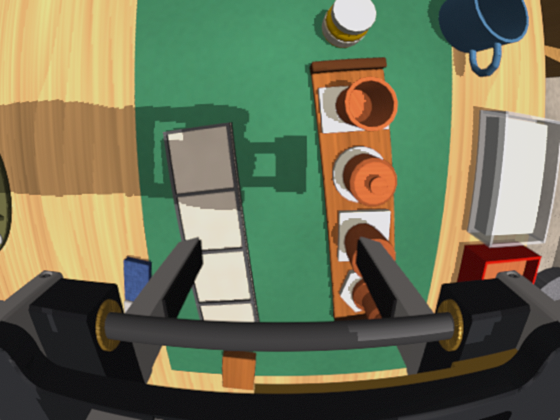

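Order left to right seen from the robot: beaker, jar, bottle, figure. In the scene picture they stand at (320,250), (274,235), (234,208), (196,193). The nearer steel rack is empty, at about (300,182). The fingers hide the right ends in the wrist view, so I shift to -y for two clear wrist views.

```bash
cat > h.py <<'E'
import numpy as np,cv2
from cell import read_state,cams
def shot(name,fn):
    c=cams.get_calibration(name);im=cams.camera(name)[:,:,::-1].copy();cv2.imwrite(f"pics/{fn}.png",im)
    np.save(f"pics/{fn}.npy",np.array([c["vertical_fov"],c["cx"],c["cy"],*c["R"].ravel(),*c["t"],name=="wrist"],float));return im
def load(fn): return cv2.imread(f"pics/{fn}.png"),np.load(f"pics/{fn}.npy")
def rays(c,uv):
    uv=np.atleast_2d(np.asarray(uv,float));f=210/np.tan(np.radians(c[0]/2));R=c[3:12].reshape(3,3);t=c[12:15]
    d=(uv-c[1:3])/f
    if c[15]:
        r=np.linalg.norm(d,axis=1,keepdims=True);v=np.hstack([d/np.maximum(r,1e-9)*np.sin(r),np.cos(r)])
    else: v=np.hstack([d,np.ones((len(d),1))])
    v=v@R;return -R.T@t,v/np.linalg.norm(v,axis=1,keepdims=True)
def plane(c,uv,z):
    o,v=rays(c,uv);return o+v*((z-o[2])/v[:,2:])
def tri(obs):  # obs: list of (c,uv) one point
    A=np.zeros((3,3));b=np.zeros(3)
    for c,uv in obs:
        o,v=rays(c,uv);M=np.eye(3)-np.outer(v[0],v[0]);A+=M;b+=M@o
    X=np.linalg.solve(A,b)
    e=[np.linalg.norm(np.cross(X-rays(c,uv)[0],rays(c,uv)[1][0])) for c,uv in obs]
    return X,max(e)
E
python3 -m handwheel '[[-0.05,0,-0.02,0],[-0.1,0,-0.04,0],[-0.15,0,-0.06,0],[-0.15,0,-0.06,0],[-0.15,0,-0.06,0]]' 0 20
python3 -c "
from h import *
shot('wrist','w1')"
python3 -m handwheel '[[-0.05,0,0,0],[-0.1,0,0,0],[-0.1,0,0,0],[-0.1,0,0,0]]'
python3 -c "
from h import *
shot('wrist','w2');shot('scene','s2');shot('side','d2')
cv2.imwrite('pics/both.png',cv2.resize(np.vstack([load('w1')[0],load('w2')[0]]),(448,672))[:600])
cv2.imwrite('pics/w12.png',cv2.resize(np.hstack([load('w1')[0],load('w2')[0]])[:340],(800,243*1)))"
```

```text
clock: 0.78
eef_pos: [549.7, -149.5, 272.3]
eef_rot: [-3.14, -0.001, 1.571]
wrist_force: [-0.0, 1.1, -0.7]
finger_gap: 94.2
clock: 1.32
eef_pos: [550.0, -247.8, 271.8]
eef_rot: [-3.139, -0.001, 1.573]
wrist_force: [-0.2, -0.0, 0.4]
finger_gap: 93.9
```

View pics/w12.png

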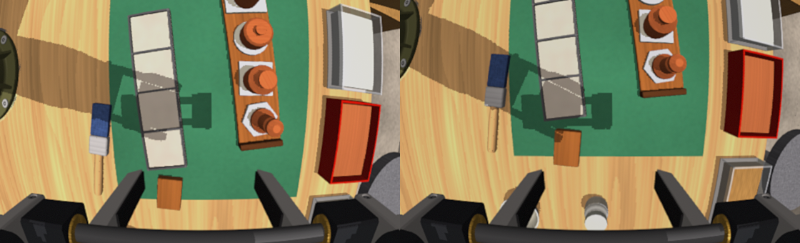

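```bash

python3 -m handwheel '[[0.05,0,-0.03,0],[0.1,0,-0.06,0],[0.15,0.02,-0.08,0],[0.15,0.02,-0.08,0],[0.15,0.02,-0.08,0]]'
cat > seg.py <<'E'
from h import *
def bays(fn):
    im,c=load(fn);hsv=cv2.cvtColor(im,cv2.COLOR_BGR2HSV)
    m=((hsv[...,1]<75)&(hsv[...,2]>75)).astype(np.uint8)
    m=cv2.erode(m,np.ones((2,2),np.uint8))
    out=[]
    for k in cv2.findContours(m,cv2.RETR_EXTERNAL,cv2.CHAIN_APPROX_NONE)[0]:
        if cv2.contourArea(k)<250: continue
        h=cv2.convexHull(k);w=plane(c,h[:,0],19)[:,:2].astype(np.float32)
        (p,s,a)=cv2.minAreaRect(w)
        if 52<min(s)<=max(s)<82: out.append((*p,*s,a))
    return np.array(out)
E
python3 - <<'E'
from seg import *
np.set_printoptions(precision=1,suppress=True)
shot('wrist','w3')
for f in('w1','w3','s2','d2'): print(f);print(bays(f))
im=load('w3')[0][:300,100:500];cv2.imwrite('pics/w3z.png',cv2.resize(im,(800,600)))
E
```

```text
clock: 2.1
eef_pos: [569.7, -97.3, 352.0]
eef_rot: [-3.139, -0.001, 1.574]
wrist_force: [-0.8, 0.2, -1.1]
finger_gap: 93.9
w1
[[ 662.4 -130.7   60.7   59.2   47.1]
 [ 655.1  -57.7   62.9   62.1    1.6]]
w3
[[ 661.2 -130.9   58.7   58.3   42.5]
 [ 655.8  -58.7   61.7   61.7    1.2]]
s2
[[ 646.9  -62.2   66.    66.9    1.9]
 [ 657.2 -131.    61.8   62.1   72.3]
 [ 460.    34.2   65.6   68.8    5.8]
 [ 467.6  -40.6   65.5   68.1    5.9]
 [ 475.1 -114.2   65.    67.4    5.5]
 [ 483.4 -188.9   63.3   65.2    6.1]]
d2
[[ 468.  -106.7   73.1   74.2    5.3]
 [ 478.8 -188.3   75.6   59.3    8.1]]
```

View pics/w3z.png

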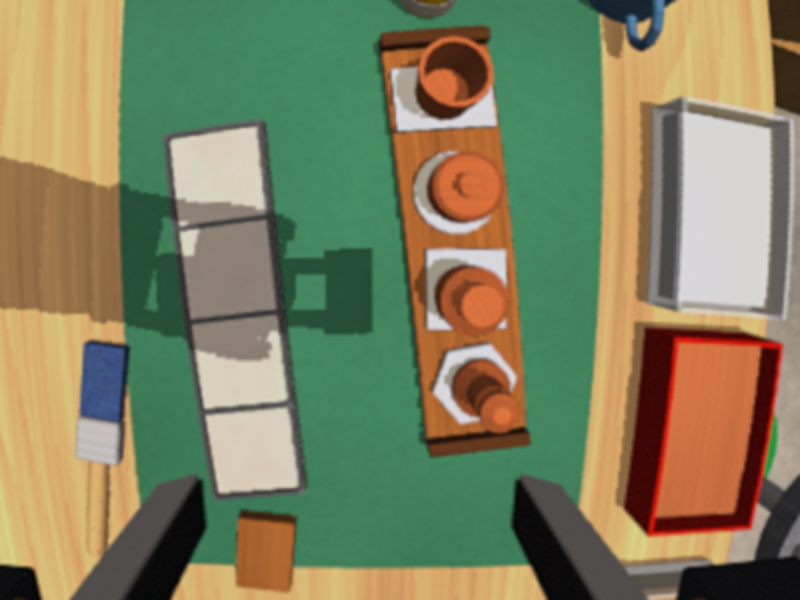

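```bash
python3 - <<'E'
from seg import *
h=cv2.cvtColor(load('w3')[0],cv2.COLOR_BGR2HSV)
for n,(x,y) in dict(board1=(460,145),board2=(466,243),board3=(420,340),slab=(220,170),slab2=(250,450),shade=(230,270),figfoot=(470,385),head=(500,412),neck=(478,375),bottle=(450,300),mouth=(483,308),jar=(445,185),knob=(470,185),rim=(430,100),ins=(445,85),mat=(350,150),matsh=(350,300),rib=(172,150)).items(): print(n,h[y//2,100+x//2])
h=cv2.cvtColor(load('s2')[0],cv2.COLOR_BGR2HSV)
for n,(x,y) in dict(board=(255,255),jar=(274,235),bottle=(234,208),fig=(196,210),beak=(320,260),slab=(280,180)).items(): print(n,h[y,x])
cv2.imwrite('pics/s2z.png',cv2.resize(load('s2')[0][140:310,150:376],None,fx=3.5,fy=3.5,interpolation=cv2.INTER_CUBIC))
E
```

```text
board1 [ 13 185 187]
board2 [ 13 187 184]
board3 [ 13 186 185]
slab [ 22  31 216]
slab2 [ 19  35 216]
shade [ 16  42 139]
figfoot [ 10 188  76]
head [ 10 182 219]
neck [  9 186 114]
bottle [ 10 185 150]
mouth [ 10 184 218]
jar [ 10 185 216]
knob [ 10 184 209]
rim [  9 178  56]
ins [ 10 184 218]
mat [ 73 127 139]
matsh [ 73 128  78]
rib [ 24  29 209]
board [ 21  33 124]
jar [  8 161 171]
bottle [  8 156 113]
fig [  9 160 186]
beak [  8 147  97]
slab [ 15  29 214]
```

View pics/s2z.png

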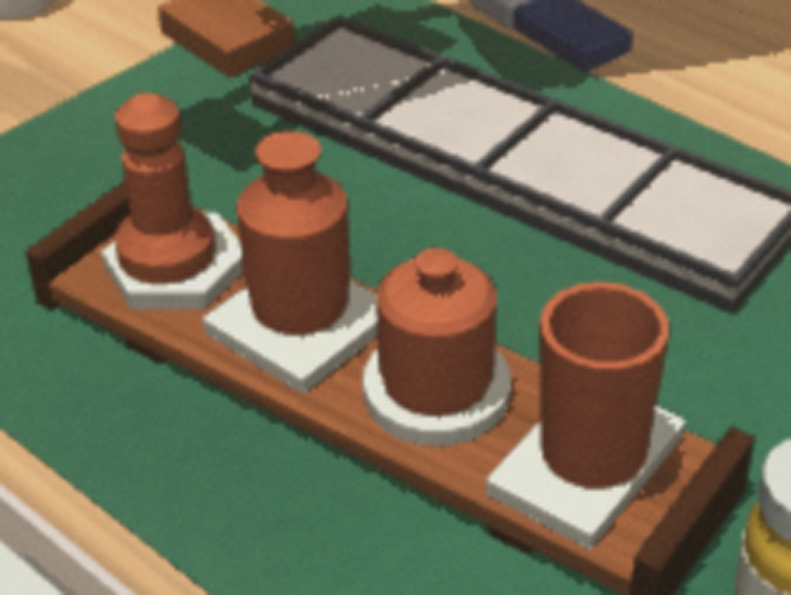

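```bash
cat > m.py <<'E'
from seg import *
np.set_printoptions(precision=1,suppress=True)
C={f:load(f)[1] for f in('w1','w2','w3','s2','d2')}
def outer(fn,seed):
    im,c=load(fn);h=cv2.cvtColor(im,cv2.COLOR_BGR2HSV)
    m=(~((h[...,0]>55)&(h[...,0]<90)&(h[...,1]>90))).astype(np.uint8)
    m=cv2.morphologyEx(m,cv2.MORPH_OPEN,np.ones((3,3)))
    n,l=cv2.connectedComponents(m)
    k=max(cv2.findContours((l==l[seed[1],seed[0]]).astype(np.uint8),cv2.RETR_EXTERNAL,cv2.CHAIN_APPROX_NONE)[0],key=cv2.contourArea)
    return c,cv2.convexHull(k)
def quad(fn,seed):
    c,h=outer(fn,seed);q=cv2.approxPolyN(h,4).reshape(-1,2).astype(float);return c,q[np.argsort(np.arctan2(*(q-q.mean(0)).T))]
a=quad('w1',(152*1.4,40*1.4));b=quad('w3',(220,80)) if 0 else None
E
python3 - <<'E'
import sys;sys.argv=['']
exec(open('m.py').read().rsplit('a=quad',1)[0])
q={}
for f,s in(('w1',(208,56)),('w3',(210,80)),('s2',(300,180))):
    c,p=quad(f,s);q[f]=p;print(f,p.ravel());w=plane(c,p,22);print(w[:,:2].ravel(),w.mean(0)[:2])
print('rack corners tri w1,w3');
for i in range(4): print(tri([(C['w1'],q['w1'][i]),(C['w3'],q['w3'][i])]))
Z=lambda x,y:(100+x/2,y/2); S=lambda x,y:(150+x/3.5,140+y/3.5)
P=dict(beaker=(Z(456,73),S(603,327)),jar=(Z(476,182),S(437,258)),bottle=(Z(482,308),S(289,151)),figure=(Z(500,412),S(149,124)))
for n,(a,b) in P.items(): print(n,tri([(C['w3'],a),(C['s2'],b)]))
print('bays scene');B=bays('s2');print(B[B[:,0]<600])
# bat centres: corners of bats/board in both views
for n,a,b in (('hex',Z(474,384),S(174,258)),):pass
h=cv2.cvtColor(load('w3')[0],cv2.COLOR_BGR2HSV);T=((h[...,0]<=11)&(h[...,1]>120)).astype(np.uint8)
T[:, :300]=0;T[:,362:]=0;T=cv2.morphologyEx(T,cv2.MORPH_OPEN,np.ones((3,3)))
n,l,st,ce=cv2.connectedComponentsWithStats(T)
print(st[1:],ce[1:])
W=((h[...,1]<60)&(h[...,2]>60)).astype(np.uint8);W[:,:290]=0;W[:,362:]=0;W[240:]=0
for k in cv2.findContours(W,cv2.RETR_EXTERNAL,cv2.CHAIN_APPROX_NONE)[0]:
    if cv2.contourArea(k)>150: 
        r=cv2.minAreaRect(plane(C['w3'],cv2.convexHull(k)[:,0],30)[:,:2].astype(np.float32));print('bat',np.round(r[0]+r[1]+(r[2],),1))
E
```

```text
w1 [172.  21. 204. 239. 262. 234. 238.  10.]
[ 408.4   67.4  445.1 -236.5  527.6 -228.1  497.6   75.4] [469.7 -80.4]
w3 [178.  67. 205. 250. 253. 247. 232.  58.]
[ 412.3   66.6  445.5 -236.1  528.1 -229.   498.3   75.8] [471.1 -80.7]
s2 [  0.   0.   0. 419. 559. 419. 559.   0.]
[  312.5 -1723.   1023.4   -33.5   630.5   417.5 -1244.7   -80.2] [ 180.4 -354.8]
rack corners tri w1,w3
(array([412.6,  65.3,  28.7]), np.float64(1.8290602623570087))
(array([ 443.7, -239.1,   15.3]), np.float64(0.21554076578778272))
(array([ 528.4, -225.2,   30.5]), np.float64(0.42345434902761436))
(array([497.6,  76.4,  19. ]), np.float64(0.3231334945962026))
beaker (array([632.8,  92.9,  97.5]), np.float64(1.2220629370836478))
jar (array([645.7,  19.3,  99.4]), np.float64(1.3020936471863813))
bottle (array([648.4, -61.8, 115. ]), np.float64(1.6104808979914105))
figure (array([ 665.9, -132.8,  105.2]), np.float64(1.7588239637455754))
bays scene
[[ 460.    34.2   65.6   68.8    5.8]
 [ 467.6  -40.6   65.5   68.1    5.9]
 [ 475.1 -114.2   65.    67.4    5.5]
 [ 483.4 -188.9   63.3   65.2    6.1]]
[[ 309   15   37   44 1242]
 [ 302   20    4    3   12]
 [ 308   20    3    3    9]
 [ 314   76   38   35 1028]
 [ 318  133   37   35  986]
 [ 327  180   33   38  849]
 [ 328  223    6    3   18]] [[325.8  36.9]
 [303.5  21. ]
 [309.   21. ]
 [332.7  93. ]
 [335.7 149.8]
 [343.  197.8]
 [330.5 224. ]]
bat [ 658.6 -127.7   59.9   57.2   45.2]
bat [652.4 -57.2  60.4  61.7   1.1]
bat [634.4  12.5  44.4  63.1  26.8]
bat [633.4  90.1  76.6  50.    5.5]
```

The pieces and bats agree to about 3 mm. Triangulated tops are 97, 99, 115 and 105 mm (head centre), which match the stated heights. The firing rack is at about (471,-79), yaw 0.105. Going for the beaker first.

```bash
cat > to.py <<'E'
import sys,numpy as np
from scipy.spatial.transform import Rotation as Ro
from cell import read_state
s=read_state();R=Ro.from_euler('xyz',s['eef_rot']).as_matrix()
for a in sys.argv[1:]:
    p=np.array(a.split(','),float);print(a,'tool shift',np.round(R.T@(p-s['eef_pos']),1))
print('yaw',s['eef_rot'][2].round(3),'tilt',np.round(np.arccos(-R[2,2]),3),'gap',s['finger_gap'].round(1))
E
python3 -m handwheel '[[0.04,0.015,0.04,-6.5],[0.09,0.03,0.08,-6.5],[0.14,0.047,0.13,-6.5],[0.189,0.063,0.17,-6.5],[0.189,0.063,0.17,-6.5]]' 0 20
python3 to.py 633,91.5,180 633,91.5,63
```

```text
clock: 2.78
eef_pos: [630.7, 92.5, 178.2]
eef_rot: [-3.134, -0.001, 1.688]
wrist_force: [0.2, -1.0, 0.5]
finger_gap: 94.0
633,91.5,180 tool shift [-1.3  2.1 -1.8]
633,91.5,63 tool shift [ -1.4   3.1 115.2]Traceback (most recent call last):
  File "to.py", line 7, in <module>
    print('yaw',s['eef_rot'][2].round(3),'tilt',np.round(np.arccos(-R[2,2]),3),'gap',s['finger_gap'].round(1))
                                                                                     ^^^^^^^^^^^^^^^^^^^^^
AttributeError: 'float' object has no attribute 'round'
```

```bash
sed -i "s/s\['finger_gap'\].round(1)/s['finger_gap']/" to.py
python3 -m handwheel '[[-0.001,0.003,0.03,0],[-0.001,0.003,0.06,0],[-0.001,0.003,0.09,0],[-0.001,0.003,0.115,0],[-0.001,0.003,0.115,0]]'
python3 -m handwheel '[[0,0,0,0],[0,0,0,0],[0,0,0,0],[0,0,0,0],[0,0,0,0]]' 1 20
python3 -m handwheel '[[0,0,0,0],[0,0,0,0]]'
python3 - <<'E'
from h import *
cv2.imwrite('pics/g1.png',cv2.resize(shot('scene','g1a')[120:320,150:416],None,fx=2.5,fy=2.5))
E
```

```text
clock: 3.4
eef_pos: [632.2, 90.4, 62.1]
eef_rot: [-3.131, -0.001, 1.686]
wrist_force: [-0.1, -0.5, 0.3]
finger_gap: 93.7
clock: 4.03
eef_pos: [632.3, 90.5, 62.2]
eef_rot: [-3.131, -0.001, 1.686]
wrist_force: [-0.5, -0.7, 1.2]
finger_gap: 48.8
clock: 4.28
eef_pos: [632.2, 90.5, 62.2]
eef_rot: [-3.131, -0.001, 1.687]
wrist_force: [-0.4, 0.4, 1.5]
finger_gap: 48.6
```

View pics/g1.png

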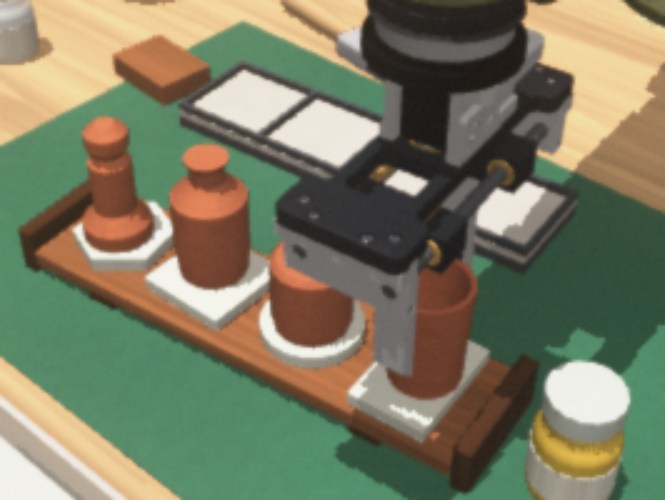

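```bash
python3 - <<'E'
from h import *
np.set_printoptions(precision=1,suppress=True)
c=load('s2')[1];S=lambda x,y:(150+x/3.5,140+y/3.5)
for n,p,r in(('beaker',S(597,487),22),('jar',S(436,413),23),('bottle',S(298,333),22),('figure',S(165,282),23)):
    X=plane(c,p,30)[0];o=rays(c,p)[0];d=X-o;d[2]=0;X-=d/np.linalg.norm(d)*-r  # nearest rim point to camera -> centre
    print(n,X)
E
```

```text
beaker [628.5  95.5  30. ]
jar [641.6  16.7  30. ]
bottle [647.8 -63.2  30. ]
figure [ 665.2 -135.9   30. ]
```

```bash

python3 -m handwheel '[[0,0,-0.01,0],[0,0,-0.04,0],[0,0,-0.075,0],[0,0,-0.1,0],[0,0,-0.1,0]]' - 20
python3 to.py 483,-192.5,163 483,-192.5,49.5
```

```text
clock: 4.95
eef_pos: [634.1, 90.5, 164.5]
eef_rot: [-3.135, -0.001, 1.686]
wrist_force: [-0.3, 0.2, -1.3]
finger_gap: 48.3
483,-192.5,163 tool shift [-263.7 -182.7    2.4]
483,-192.5,49.5 tool shift [-263.8 -182.   115.9]
yaw 1.686 tilt 0.007 gap 48.28739008101254
```

```bash

python3 -m handwheel '[[-0.025,-0.018,0,0],[-0.065,-0.045,0,0],[-0.105,-0.073,0,0],[-0.145,-0.1,0,0],[-0.185,-0.128,0,0]]'
python3 to.py 483,-192.5,163
```

```text
clock: 5.58
eef_pos: [526.9, -109.1, 163.9]
eef_rot: [-3.133, -0.002, 1.687]
wrist_force: [1.0, -1.4, -0.8]
finger_gap: 48.4
483,-192.5,163 tool shift [-77.8 -53.3   1.2]
yaw 1.687 tilt 0.008 gap 48.37534047169056
```

```bash

python3 -m handwheel '[[-0.04,-0.027,0,0],[-0.065,-0.045,0,0],[-0.078,-0.053,0.001,0],[-0.078,-0.053,0.001,0],[-0.078,-0.053,0.001,0]]'
python3 to.py 483,-192.5,49.5
```

```text
clock: 6.2
eef_pos: [483.7, -191.8, 163.0]
eef_rot: [-3.133, -0.002, 1.687]
wrist_force: [-0.5, 0.5, -0.2]
finger_gap: 48.5
483,-192.5,49.5 tool shift [ -0.8   0.2 113.5]
yaw 1.687 tilt 0.009 gap 48.50128630001662
```

```bash

python3 -m handwheel '[[0,0,0.035,0],[0,0,0.07,0],[0,0,0.095,0],[0,0,0.107,0],[0,0,0.107,0]]'
python3 -m handwheel '[[0,0,0.004,0],[0,0,0.006,0],[0,0,0.007,0],[0,0,0.007,0]]'
python3 - <<'E'
from h import *
cv2.imwrite('pics/p1.png',np.hstack([cv2.resize(shot('side','p1a')[120:290,200:400],None,fx=2,fy=2)]))
E
```

```text
clock: 6.82
eef_pos: [482.9, -191.2, 55.7]
eef_rot: [-3.133, -0.003, 1.688]
wrist_force: [0.1, -0.2, -0.8]
finger_gap: 48.5
clock: 7.32
eef_pos: [482.9, -191.2, 48.9]
eef_rot: [-3.133, -0.002, 1.688]
wrist_force: [-0.3, 0.2, -1.2]
finger_gap: 48.5
```

View pics/p1.png

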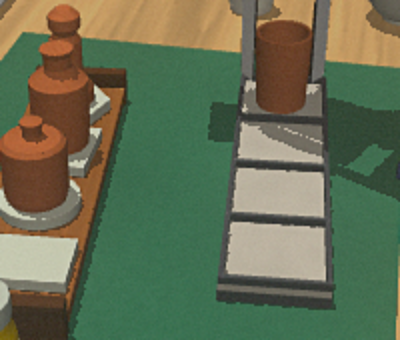

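```bash
python3 - <<'E'
from h import *
im,c=load('p1a')
h=cv2.cvtColor(im,cv2.COLOR_BGR2HSV);m=((h[...,0]<=11)&(h[...,1]>110)).astype(np.uint8);m[:,:318]=0;m[:,365:]=0
n,l,st,ce=cv2.connectedComponentsWithStats(m);i=1+st[1:,4].argmax();print(st[i])
k=np.argwhere(l==i);b=k[:,0].max();u=k[k[:,0]>b-3][:,1].mean()
for z in(16,17.5):
    X=plane(c,(u,b+.5),z)[0];d=X-rays(c,(u,b))[0];d[2]=0;print(u,b,X+d/np.linalg.norm(d)*22)
# rim
t=st[i];r=k[k[:,0]<t[1]+6]
# front ribs: bay boundaries on side view at column u
print(h[b-2:b+12,int(u)])
for row in (b+2,b+3,b+7): print(row,plane(c,(u,row),19))
E
```

```text
[328 130  28  47 736]
340.6333333333333 176 [ 478.91081572 -189.2195712    16.        ]
340.6333333333333 176 [ 478.68469862 -186.62306473   17.5       ]
[[ 11 160 105]
 [ 11 152 106]
 [ 10 159 111]
 [  6  17  73]
 [ 48  24  54]
 [ 40  14  54]
 [ 43  31  58]
 [ 22  35  80]
 [ 15  35 118]
 [ 27  42 109]
 [ 25  38 113]
 [ 17  40 115]
 [ 22  40 115]
 [ 18  37 116]]
178 [[ 475.91708056 -156.90033856   19.        ]]
179 [[ 475.49857846 -153.45553756   19.        ]]
183 [[ 473.85120073 -139.89553762   19.        ]]
```

```bash

python3 -m handwheel '[[-0.002,0,0,0],[-0.002,0,0.001,0],[-0.002,0,0.001,0]]'
python3 -m handwheel '[[0,0,0,0],[0,0,0,0],[0,0,0,0],[0,0,0,0]]' 0 
python3 -m handwheel '[[0,0,-0.02,0],[0,0,-0.06,0],[0,0,-0.1,0],[0,0,-0.125,0],[0,0,-0.125,0]]'
python3 - <<'E'
from h import *
shot('scene','p1b')
E
python3 to.py 644,17.5,175
```

```text
clock: 7.75
eef_pos: [483.3, -193.4, 48.2]
eef_rot: [-3.133, -0.002, 1.688]
wrist_force: [-1.2, -0.5, 3.3]
finger_gap: 48.6
clock: 8.25
eef_pos: [483.3, -193.4, 48.1]
eef_rot: [-3.133, -0.002, 1.688]
wrist_force: [0.3, -0.8, -0.2]
finger_gap: 85.3
clock: 8.88
eef_pos: [485.0, -193.8, 174.5]
eef_rot: [-3.136, -0.0, 1.688]
wrist_force: [0.6, 0.1, -0.7]
finger_gap: 94.3
644,17.5,175 tool shift [190.9 183.2  -3.2]
yaw 1.688 tilt 0.008 gap 94.18344702382267
```

```bash

python3 -m handwheel '[[0.03,0.03,0,0],[0.07,0.067,0,0],[0.11,0.105,0,0],[0.15,0.144,0,0],[0.191,0.183,-0.002,0]]'
python3 -m handwheel '[[0,0,0,0]]'
python3 to.py 644,17.5,110 644,17.5,51
```

```text
clock: 9.55
eef_pos: [644.2, 19.2, 171.6]
eef_rot: [-3.131, -0.002, 1.688]
wrist_force: [1.1, -0.5, 0.4]
finger_gap: 93.7
clock: 9.68
eef_pos: [644.7, 22.1, 169.1]
eef_rot: [-3.128, -0.003, 1.691]
wrist_force: [-0.5, -0.9, -0.6]
finger_gap: 94.1
644,17.5,110 tool shift [-4.7 -0.5 59.1]
644,17.5,51 tool shift [ -4.8   0.3 118. ]
yaw 1.691 tilt 0.013 gap 94.09043260485491
```

```bash

python3 -m handwheel '[[-0.003,0,0.03,0],[-0.005,0,0.065,0],[-0.005,0,0.1,0],[-0.005,0,0.118,0],[-0.005,0,0.118,0]]'
python3 to.py 644,17.5,51
python3 -m handwheel '[[0,0,0,0],[0,0,0,0],[0,0,0,0],[0,0,0,0],[0,0,0,0]]' 1 20
python3 -m handwheel '[[0,0,0,0],[0,0,0,0]]'
python3 -m handwheel '[[0,0,-0.01,0],[0,0,-0.04,0],[0,0,-0.075,0],[0,0,-0.1,0],[0,0,-0.1,0]]'
python3 - <<'E'
from h import *
cv2.imwrite('pics/g2.png',cv2.resize(shot('scene','g2a')[120:320,150:416],None,fx=2.5,fy=2.5))
E
python3 to.py 475,-116,152
```

```text
clock: 10.3
eef_pos: [642.9, 16.9, 49.7]
eef_rot: [-3.126, -0.003, 1.691]
wrist_force: [0.5, 0.2, 0.2]
finger_gap: 93.9
644,17.5,51 tool shift [ 0.5  1.1 -1.3]
yaw 1.691 tilt 0.016 gap 93.89397197417784
clock: 10.92
eef_pos: [643.0, 16.9, 49.9]
eef_rot: [-3.126, -0.003, 1.691]
wrist_force: [-0.9, -0.5, 1.4]
finger_gap: 49.4
clock: 11.18
eef_pos: [643.0, 16.9, 49.9]
eef_rot: [-3.126, -0.003, 1.691]
wrist_force: [-1.6, -0.6, 1.9]
finger_gap: 49.6
clock: 11.8
eef_pos: [645.4, 16.8, 152.2]
eef_rot: [-3.13, -0.002, 1.691]
wrist_force: [-0.6, 0.4, -2.1]
finger_gap: 49.8
475,-116,152 tool shift [-111.5 -184.4    0.6]
yaw 1.691 tilt 0.015 gap 49.39790548608598
```

View pics/g2.png

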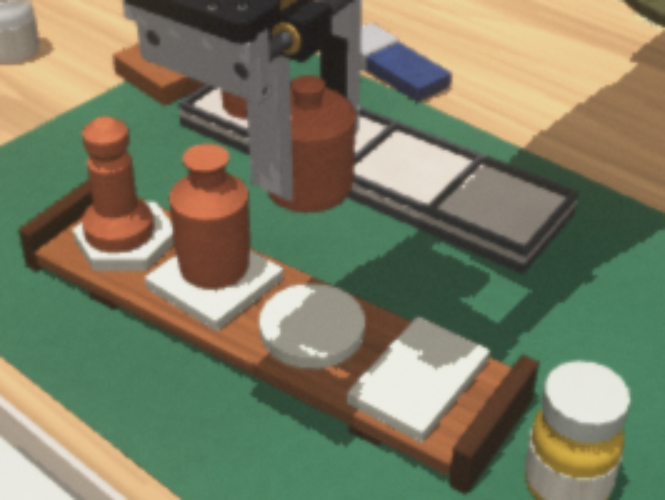

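```bash

python3 -m handwheel '[[-0.015,-0.025,0,0],[-0.04,-0.062,0,0],[-0.065,-0.105,0,0],[-0.09,-0.148,0,0],[-0.112,-0.184,0,0]]'
python3 -m handwheel '[[0,0,0,0],[0,0,0,0],[0,0,0,0]]'
python3 to.py 475,-117,37.5
```

```text
clock: 12.48
eef_pos: [473.4, -117.1, 151.2]
eef_rot: [-3.125, -0.004, 1.691]
wrist_force: [-0.5, -0.1, -1.1]
finger_gap: 49.3
clock: 12.85
eef_pos: [473.8, -116.5, 150.7]
eef_rot: [-3.125, -0.004, 1.692]
wrist_force: [0.2, -0.1, -1.7]
finger_gap: 49.4
475,-117,37.5 tool shift [ -1.1   3.  113.2]
yaw 1.692 tilt 0.018 gap 49.409524443676915
```

```bash

python3 -m handwheel '[[-0.001,0.001,0.035,0],[-0.001,0.003,0.07,0],[-0.001,0.003,0.095,0],[-0.001,0.003,0.109,0],[-0.001,0.003,0.109,0]]'
python3 -m handwheel '[[0,0,0.003,0],[0,0,0.005,0],[0,0,0.006,0],[0,0,0.006,0]]'
```

```text
clock: 13.48
eef_pos: [475.0, -116.5, 41.1]
eef_rot: [-3.123, -0.005, 1.692]
wrist_force: [1.0, -0.2, -1.2]
finger_gap: 49.2
clock: 13.98
eef_pos: [475.1, -116.6, 35.8]
eef_rot: [-3.124, -0.004, 1.692]
wrist_force: [-2.6, 0.5, 4.8]
finger_gap: 49.8
```

Contact felt (4.8 N against the -1.5 N baseline) at the expected height. Releasing.

```bash

python3 -m handwheel '[[0,0,0,0],[0,0,0,0],[0,0,0,0],[0,0,0,0]]' 0 
python3 -m handwheel '[[0,0,-0.02,0],[0,0,-0.06,0],[0,0,-0.1,0],[0,0,-0.14,0],[0,0,-0.14,0]]'
python3 - <<'E'
from h import *
shot('wrist','p2a');cv2.imwrite('pics/p2.png',cv2.resize(shot('scene','p2b')[120:320,150:416],None,fx=2.5,fy=2.5))
E
python3 to.py 650,-61.5,180
```

```text
clock: 14.48
eef_pos: [475.1, -116.6, 35.8]
eef_rot: [-3.124, -0.004, 1.692]
wrist_force: [-0.1, 0.0, 0.2]
finger_gap: 86.1
clock: 15.1
eef_pos: [478.8, -117.2, 178.5]
eef_rot: [-3.129, -0.002, 1.692]
wrist_force: [-0.2, -0.0, -0.5]
finger_gap: 94.0
650,-61.5,180 tool shift [ 34.  177.9  -7.7]
yaw 1.692 tilt 0.018 gap 94.19838117815759
```

View pics/p2.png

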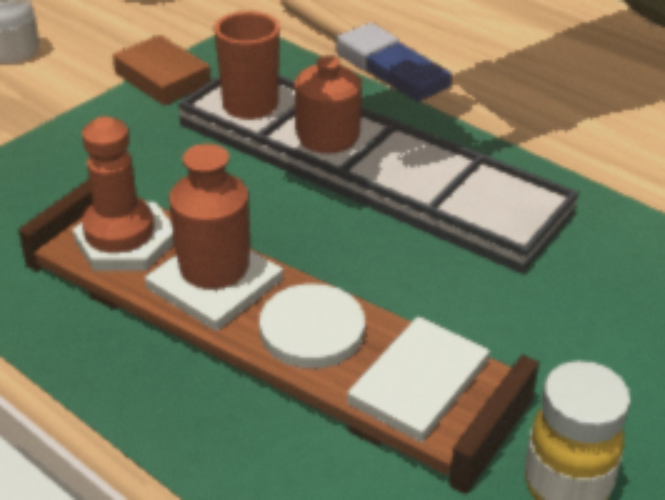

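Beaker (248,100) and jar (328,130) stand upright inside the correct bays. Bottle next.

```bash

python3 -m handwheel '[[0.006,0.03,0,0],[0.014,0.075,0,0],[0.022,0.12,0,0],[0.03,0.16,-0.004,0],[0.034,0.178,-0.006,0]]'
python3 -m handwheel '[[0,0,0,0],[0,0,0,0]]'
python3 to.py 650,-61.5,65
```

```text
clock: 15.82
eef_pos: [650.9, -60.6, 175.8]
eef_rot: [-3.121, -0.005, 1.693]
wrist_force: [0.1, -0.2, -0.0]
finger_gap: 93.8
clock: 16.08
eef_pos: [650.0, -60.8, 174.3]
eef_rot: [-3.119, -0.006, 1.693]
wrist_force: [-0.9, 0.2, -0.8]
finger_gap: 93.8
650,-61.5,65 tool shift [ -1.3   2.4 109.3]
yaw 1.693 tilt 0.024 gap 93.75811561136553
```

```bash

python3 -m handwheel '[[-0.001,0.001,0.03,0],[-0.001,0.002,0.065,0],[-0.001,0.002,0.095,0],[-0.001,0.002,0.109,0],[-0.001,0.002,0.109,0]]'
python3 -m handwheel '[[0,0,0,0],[0,0,0,0],[0,0,0,0],[0,0,0,0],[0,0,0,0]]' 1 20
python3 -m handwheel '[[0,0,0,0],[0,0,-0.02,0],[0,0,-0.055,0],[0,0,-0.09,0],[0,0,-0.11,0]]'
python3 to.py 467,-42,174
```

```text
clock: 16.7
eef_pos: [649.0, -61.5, 65.1]
eef_rot: [-3.118, -0.006, 1.693]
wrist_force: [-0.1, -0.0, 0.8]
finger_gap: 93.6
clock: 17.32
eef_pos: [649.0, -61.4, 65.1]
eef_rot: [-3.117, -0.006, 1.693]
wrist_force: [2.9, -0.8, -0.1]
finger_gap: 47.2
clock: 17.95
eef_pos: [652.2, -61.9, 178.6]
eef_rot: [-3.121, -0.005, 1.693]
wrist_force: [-0.3, -0.1, -1.8]
finger_gap: 47.6
467,-42,174 tool shift [  42.2 -181.3    8.7]
yaw 1.693 tilt 0.022 gap 47.613142176813625
```

```bash

python3 -m handwheel '[[0.006,-0.025,0,0],[0.015,-0.065,0.002,0],[0.025,-0.105,0.004,0],[0.035,-0.148,0.006,0],[0.042,-0.181,0.008,0]]'
python3 -m handwheel '[[0,0,0,0],[0,0,0,0],[0,0,0,0]]'
python3 to.py 467,-42,51
```

```text
clock: 18.58
eef_pos: [466.0, -42.0, 175.9]
eef_rot: [-3.122, -0.005, 1.693]
wrist_force: [1.5, 0.4, -1.8]
finger_gap: 47.6
clock: 18.95
eef_pos: [466.7, -42.1, 176.2]
eef_rot: [-3.122, -0.005, 1.693]
wrist_force: [0.1, 0.1, -1.7]
finger_gap: 47.7
467,-42,51 tool shift [ -0.6   2.7 125.1]
yaw 1.693 tilt 0.02 gap 47.73876945760175
```

```bash

python3 -m handwheel '[[0,0.001,0.035,0],[0,0.002,0.075,0],[0,0.003,0.105,0],[0,0.003,0.12,0],[0,0.003,0.12,0]]'
python3 -m handwheel '[[0,0,0.003,0],[0,0,0.005,0],[0,0,0.005,0]]'
```

```text
clock: 19.58
eef_pos: [467.3, -41.4, 55.7]
eef_rot: [-3.121, -0.005, 1.693]
wrist_force: [0.8, 0.4, -1.5]
finger_gap: 47.3
clock: 19.95
eef_pos: [467.4, -41.4, 51.1]
eef_rot: [-3.122, -0.005, 1.693]
wrist_force: [0.8, -0.9, -2.4]
finger_gap: 47.0
```

```bash

python3 -m handwheel '[[0,0,0.001,0],[0,0,0.001,0]]'
python3 -m handwheel '[[0,0,0,0],[0,0,0,0],[0,0,0,0],[0,0,0,0]]' 0 
python3 -m handwheel '[[0,0,-0.02,0],[0,0,-0.06,0],[0,0,-0.1,0],[0,0,-0.125,0],[0,0,-0.125,0]]'
python3 - <<'E'
from h import *
cv2.imwrite('pics/p3.png',cv2.resize(shot('scene','p3b')[120:320,150:416],None,fx=2.5,fy=2.5))
E
python3 to.py 664.5,-133,185
```

```text
clock: 20.2
eef_pos: [467.5, -41.5, 50.9]
eef_rot: [-3.122, -0.005, 1.693]
wrist_force: [-5.3, 0.8, 9.8]
finger_gap: 47.3
clock: 20.7
eef_pos: [467.5, -41.5, 50.9]
eef_rot: [-3.122, -0.005, 1.693]
wrist_force: [0.8, 0.7, -0.2]
finger_gap: 84.3
clock: 21.32
eef_pos: [470.7, -41.9, 177.2]
eef_rot: [-3.125, -0.004, 1.693]
wrist_force: [0.0, 0.7, -0.7]
finger_gap: 93.9
664.5,-133,185 tool shift [-114.2  181.7  -13.3]
yaw 1.693 tilt 0.02 gap 94.07329946191753
```

View pics/p3.png

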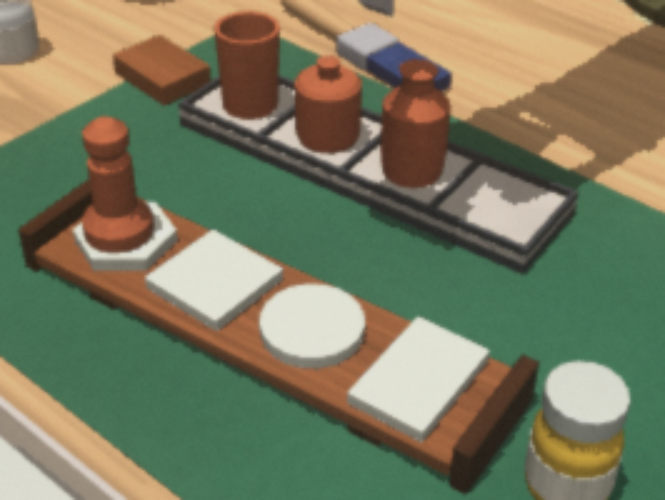

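The bottle stands in the third bay at (415,150). Now the figure, whose slim trunk takes a little less force.

```bash

python3 -m handwheel '[[-0.018,0.03,0,0],[-0.045,0.072,-0.003,0],[-0.072,0.115,-0.006,0],[-0.098,0.155,-0.01,0],[-0.114,0.181,-0.012,0]]'
python3 -m handwheel '[[0,0,0,0],[0,0,0,0]]'
python3 to.py 664.5,-133,61
```

```text
clock: 22.0
eef_pos: [664.7, -133.8, 181.0]
eef_rot: [-3.12, -0.006, 1.692]
wrist_force: [-0.2, 0.5, -0.2]
finger_gap: 94.2
clock: 22.25
eef_pos: [663.8, -133.5, 179.1]
eef_rot: [-3.117, -0.007, 1.692]
wrist_force: [0.7, 0.7, 0.1]
finger_gap: 93.8
664.5,-133,61 tool shift [ -0.4   3.7 118. ]
yaw 1.692 tilt 0.025 gap 93.83124447564977
```

```bash

python3 -m handwheel '[[0,0.001,0.035,0],[0,0.002,0.07,0],[0,0.004,0.1,0],[0,0.004,0.118,0],[0,0.004,0.118,0]]'
python3 -m handwheel '[[0,0,0,0],[0,0,0,0],[0,0,0,0],[0,0,0,0],[0,0,0,0]]' 1 15
python3 -m handwheel '[[0,0,0,0],[0,0,0,0],[0,0,0,0]]'
python3 -m handwheel '[[0,0,0,0],[0,0,-0.02,0],[0,0,-0.055,0],[0,0,-0.09,0],[0,0,-0.11,0]]'
python3 to.py 459.5,33,170
```

```text
clock: 22.88
eef_pos: [664.1, -132.2, 60.3]
eef_rot: [-3.116, -0.007, 1.692]
wrist_force: [-0.2, -0.0, 0.8]
finger_gap: 93.4
clock: 23.5
eef_pos: [664.1, -132.2, 60.4]
eef_rot: [-3.116, -0.007, 1.693]
wrist_force: [0.0, -0.4, -0.2]
finger_gap: 47.1
clock: 23.88
eef_pos: [664.3, -132.2, 60.5]
eef_rot: [-3.116, -0.007, 1.692]
wrist_force: [1.3, 0.4, 1.3]
finger_gap: 27.5
clock: 24.5
eef_pos: [667.6, -132.8, 174.1]
eef_rot: [-3.119, -0.006, 1.693]
wrist_force: [0.0, 0.2, 0.2]
finger_gap: 27.4
459.5,33,170 tool shift [ 189.8 -186.3    9.5]
yaw 1.693 tilt 0.023 gap 27.354936079420273
```

```bash

python3 -m handwheel '[[0.02,-0.02,0,0],[0.055,-0.054,0.002,0],[0.092,-0.09,0.003,0],[0.13,-0.127,0.004,0],[0.16,-0.157,0.005,0]]'
python3 to.py 459.5,33,170
```

```text
clock: 25.12
eef_pos: [490.8, 8.0, 175.0]
eef_rot: [-3.12, -0.006, 1.693]
wrist_force: [0.8, 1.0, 0.1]
finger_gap: 27.9
459.5,33,170 tool shift [ 28.6 -28.    5.7]
yaw 1.693 tilt 0.022 gap 27.94786762921073
```

```bash

python3 -m handwheel '[[0.018,-0.018,0.001,0],[0.028,-0.027,0.002,0],[0.028,-0.028,0.002,0],[0.028,-0.028,0.002,0],[0.028,-0.028,0.002,0]]'
python3 to.py 459.5,33,48
python3 - <<'E'
from h import *
cv2.imwrite('pics/g4.png',cv2.resize(shot('scene','g4a')[60:260,180:446],None,fx=2.5,fy=2.5))
E
```

```text
clock: 25.75
eef_pos: [460.0, 31.9, 173.6]
eef_rot: [-3.12, -0.006, 1.692]
wrist_force: [0.1, 0.2, -1.8]
finger_gap: 27.6
459.5,33,48 tool shift [  0.4   2.3 125.6]
yaw 1.692 tilt 0.022 gap 27.62834825456111
```

View pics/g4.png

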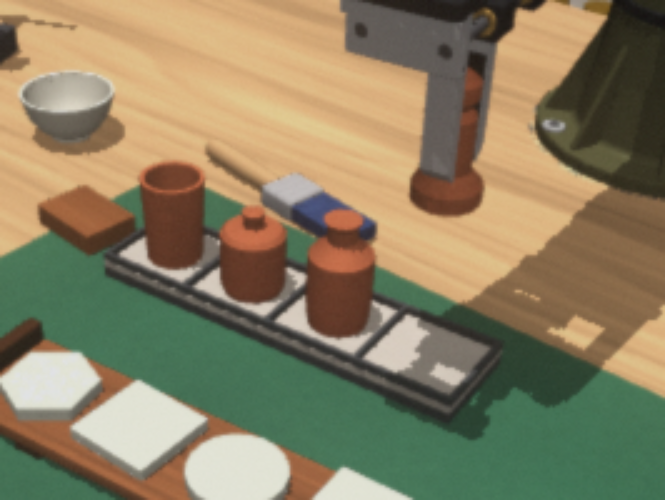

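The figure is held upright at (447,170). Lowering it from the grasp height of 60.4 to about 46.4.

```bash

python3 -m handwheel '[[0,0.001,0.035,0],[0,0.002,0.075,0],[0,0.002,0.105,0],[0,0.002,0.122,0],[0,0.002,0.122,0]]'
python3 -m handwheel '[[0,0,0.003,0],[0,0,0.0045,0],[0,0,0.0045,0]]'
```

```text
clock: 26.42
eef_pos: [458.8, 32.4, 50.5]
eef_rot: [-3.118, -0.006, 1.692]
wrist_force: [-0.2, 0.0, -1.5]
finger_gap: 27.3
clock: 26.8
eef_pos: [459.0, 32.4, 46.5]
eef_rot: [-3.118, -0.006, 1.692]
wrist_force: [0.5, 0.3, -0.8]
finger_gap: 27.2
```

```bash

python3 -m handwheel '[[0,0,0.001,0],[0,0,0.001,0]]'
python3 -m handwheel '[[0,0,0,0],[0,0,0,0],[0,0,0,0],[0,0,0,0],[0,0,0,0]]' 0 
python3 -m handwheel '[[0,0,-0.02,0],[0,0,-0.06,0],[0,0,-0.1,0],[0,0,-0.15,0],[0,0,-0.2,0]]'
python3 -m handwheel '[[-0.05,0.01,-0.05,0],[-0.1,0.02,-0.09,0],[-0.14,0.03,-0.09,0],[-0.17,0.04,-0.09,0],[-0.17,0.04,-0.09,0]]'
python3 - <<'E'
from h import *
w=shot('wrist','f1');s=shot('scene','f2');shot('side','f3')
cv2.imwrite('pics/fin.png',np.hstack([cv2.resize(w[:300,130:400],(360,400)),cv2.resize(s[90:250,200:376],(440,400))]))
E
```

```text
clock: 27.05
eef_pos: [459.1, 32.4, 46.3]
eef_rot: [-3.119, -0.006, 1.692]
wrist_force: [-4.6, -0.6, 10.4]
finger_gap: 27.5
clock: 27.68
eef_pos: [459.0, 32.4, 46.2]
eef_rot: [-3.119, -0.006, 1.692]
wrist_force: [-0.2, -1.1, 0.5]
finger_gap: 73.7
clock: 28.3
eef_pos: [463.4, 31.8, 247.9]
eef_rot: [-3.119, -0.006, 1.692]
wrist_force: [-0.3, -0.2, -0.5]
finger_gap: 94.1
clock: 28.92
eef_pos: [526.0, -133.9, 335.0]
eef_rot: [-3.117, -0.006, 1.69]
wrist_force: [0.1, 0.3, 0.1]
finger_gap: 94.2
```

View pics/fin.png

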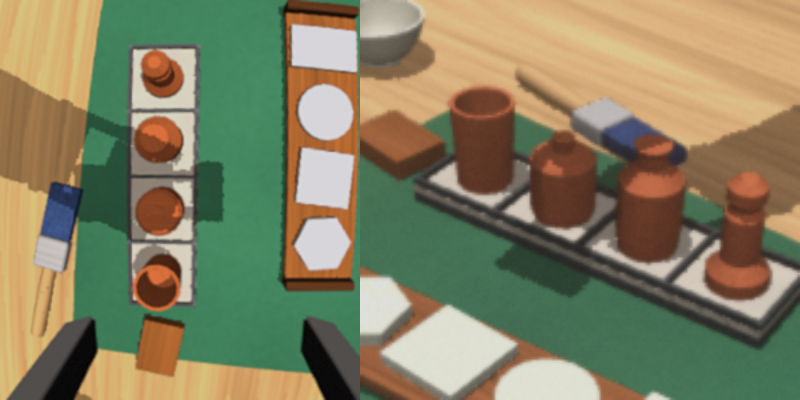

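```bash
python3 - <<'E'
from h import *
np.set_printoptions(precision=1,suppress=True)
bayc=np.array([[483.4,-188.9],[475.1,-114.2],[467.6,-40.6],[460,34.2]]) # scene-measured
a=.105;ex=np.array([np.cos(a),np.sin(a)]);ey=np.array([-np.sin(a),np.cos(a)])
for fn in('f2','f3'):
    im,c=load(fn);h=cv2.cvtColor(im,cv2.COLOR_BGR2HSV);m=((h[...,0]<=11)&(h[...,1]>110)).astype(np.uint8)
    m=cv2.morphologyEx(m,cv2.MORPH_OPEN,np.ones((3,3)));n,l,st,_=cv2.connectedComponentsWithStats(m)
    o=rays(c,(0,0))[0]
    for i in range(1,n):
        if st[i,4]<200: continue
        k=np.argwhere(l==i);b=k[:,0].max();u=np.median(k[k[:,0]>=b-1][:,1])
        X=plane(c,(u,b+.5),16)[0];d=X-o;d[2]=0;X=(X+d/np.linalg.norm(d)*22.5)[:2]
        j=np.argmin(np.linalg.norm(bayc-X,axis=1));e=X-bayc[j]
        if np.linalg.norm(e)<40: print(fn,st[i],'bay',j,X,'err x,y',np.array([e@ex,e@ey]))
E
```

```text
f2 [236 125  26  42 927] bay 0 [ 480.2 -194.5] err x,y [-3.7 -5.2]
f2 [268 143  26  38 825] bay 1 [ 474.1 -117.4] err x,y [-1.3 -3.1]
f2 [ 303  144   27   51 1079] bay 2 [464.1 -41.2] err x,y [-3.5 -0.2]
f2 [338 159  26  51 899] bay 3 [455.4  33.1] err x,y [-4.7 -0.6]
f3 [326 180  27  26 372] bay 1 [473.5 -95.4] err x,y [ 0.4 18.9]
f3 [323 237  31  14 231] bay 3 [465.7  22.5] err x,y [  4.5 -12.3]
```

```bash
python3 -c "
from h import *
im,c=load('f3');cv2.imwrite('pics/f3z.png',cv2.resize(im[100:280,270:390],None,fx=3.3,fy=3.3))
h=cv2.cvtColor(im,cv2.COLOR_BGR2HSV);print(h[244:274:1,338].tolist())
for r in(248,251,254,256,260):print(r,plane(c,(338,r),16)[0].round(1))"
```

```text
[[11, 174, 160], [10, 164, 163], [11, 169, 161], [12, 172, 166], [11, 169, 173], [10, 165, 136], [12, 151, 101], [11, 144, 108], [12, 154, 106], [10, 163, 102], [11, 156, 100], [11, 205, 92], [25, 26, 186], [19, 34, 185], [20, 32, 165], [75, 7, 77], [0, 4, 68], [42, 25, 51], [53, 20, 50], [60, 22, 46], [17, 34, 106], [18, 39, 112], [24, 35, 109], [60, 12, 62], [77, 47, 49], [60, 13, 57], [30, 10, 51], [77, 32, 56], [58, 49, 67], [75, 133, 113]]
248 [455.9  37.3  16. ]
251 [455.1  44.2  16. ]
254 [454.2  51.   16. ]
256 [453.7  55.4  16. ]
260 [452.6  64.2  16. ]
```

View pics/f3z.png

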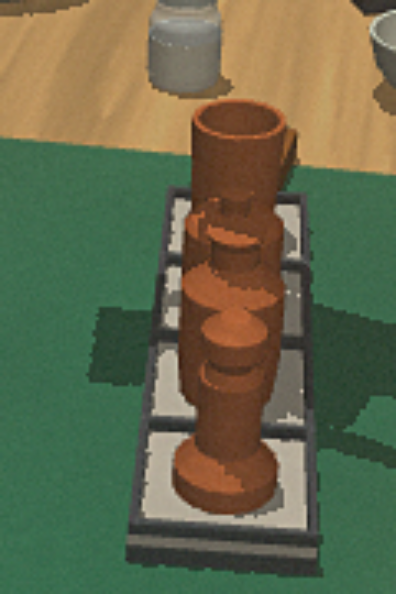

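The figure's foot really ends at row 255, so y is about 32. The odd side-view numbers came from hue speckle and pieces hiding one another. All four stand upright and clear of the ribs, so I hand in.

```bash
python3 -c "
from cell import manip;print(manip.sign_off())"
```

```text
the job is handed in; nothing more can be done
None
```

I moved all four pieces to the steel firing rack in reverse order and handed the job in at about 29 s. From left to right on the firing rack they now stand figure, bottle, jar, beaker. The bats stayed on the drying rack.

**Last checks:**
- **Position:** in the scene camera, each piece is within about 5 mm of its bay centre along both rack axes. The worst is the beaker at (-3.7, -5.2) mm, against a limit of 14 mm.
- **Standing:** the final wrist, scene and side pictures show every piece upright and clear of the ribs. I felt each one touch the slab at the expected height before releasing it.
- **Arm:** the gripper ended open, well above the rack and touching nothing.

**Disagreements:**
- **Side camera:** its automatic check gave false offsets of 19 mm for the jar and 12 mm for the figure.
    - **Figure:** hue speckle cut off its foot. Re-read by eye, the foot is at y ≈ 32 mm, which agrees with the scene camera.
    - **Jar:** I put its figure down to pieces hiding one another from the side. Its position rests on the scene and wrist views.
- **Heights:** the triangulated rack corners scattered between 15 and 31 mm, against the stated 22 mm. For the bay floor I relied on the stated 16 mm and the contact I felt.
- **Tool tilt:** the tool drifted to about 0.02 rad of tilt over the run, with no visible effect on the pieces.

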